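# Refit the drive cover of an opened printer

## Robot

A 7-joint arm with a two-finger parallel gripper is mounted at the origin on the work surface. World frame = base frame: x ahead of the robot, y to its left, z up, the work surface at z = 0. Lengths are in m, angles in rad, forces in N, time in s.
With the tool pointing down it reaches from about 0.425 to 0.925 m from the base axis. Payload 6.8 kg.
Tool frame: the origin (TCP) lies at the very end of the fingers, on their centre line; the grasp point (between the pads) lies bot.hold_point_z behind it (bot.hold_point_z is the distance from the TCP to the grasp point, in m); x points along the fingers, z is the direction in which the jaws open and shut, and the axes are right-handed (so a half turn about x gives the same grasp; the last joint's range is limited). The gripper opens to 85 mm and grips with 20 to 120 N. Pads are 22 mm wide; open, the fingers measure 114 mm over their backs; the gripper's body (76 mm by 85 mm) begins 54 mm behind the grasp point. The pads swing forward as they close: fully open they stand 13 mm farther back than shut.
Start: joints at [-1.276, 0.477, 0.022, 1.555, -0.011, 1.109, -0.083], TCP at [0.265, 0.621, 0.231] pointing down, gripper open.
Joint ranges: [-2.96, 2.96], [-0.34, 2.1], [-1.41, 1.46], [0.24, 2.44], [-1.37, 4.51], [0.17, 1.92], [-2.96, 2.96]. Speed limits (rad/s): [2.39, 2.39, 3.14, 3.14, 3.14, 3.14, 3.14].

## Interface

Orientations are given as a unit quaternion [w, x, y, z].
In Python, from station import bot gives the robot as it stands.
- The arm moves only by the tool drive_tool, never from a script. Its arguments are lists of equal length, an entry for each row: "slide": the shift along the world's x, y, z in mm, a list of three; "turn": the turn, a rotation vector about the world's x, y, z in rad, a list of three; "gripper": the opening, from 0 (shut) to 1 (fully open). A call has 1 to 10 rows; each row is the pose to reach, as a shift and turn from the pose measured when the call began; what a row does not reach only later rows make up. A row lasts 1/10 s, in which the tool goes at most 50 mm and 8.59 degrees, less where a joint would pass 70% of its speed; a pose out of reach is approached as far as the arm can. A call with a gripper value outside its range is refused whole. The fingers move at their own pace and stop on an object; "squeeze" is the grip in N (left out, the last holds). Time passes only in rows, so rows that repeat a pose let the fingers close. It gives the time, the measured TCP pose, the force and the opening at its end, in the units of the state.
- bot.get_obs(): the state, without advancing time (a new reading comes with each control period).
- bot.read_camera(name): name is "side" or "top" or "wrist"; returns a dict with "color" (480x640x3 uint8, red, green, blue), "fovy" (degrees; the focal length in pixels is half the picture's height over the tangent of half this angle, whatever the lens; pixels are square), "cx", "cy" (the principal point, pixels), "R" (3x3) and "t" (3): a world point X has camera coordinates R X + t. Camera axes: x right, y down, z forward; pixel columns grow to the right and rows downward; lengths in m; the calibration is good to about 2 mm. A picture is of the moment at which its call begins. There is no depth.
- bot.hand_in(): hands the job in, once; it reports no verdict.
The state is a dict: "t": time; "q": joint angles; "joint_vel": joint speeds; "joint_torque": joint torques, N m; "eef_pos": TCP position; "tool_rot": TCP orientation; "contact_force": force on the tool from outside, world axes, zero at the start; "torque": the same for the moment, N m; "gripper_width": opening from 0.0 (shut) to 1.0 (fully open).
Only numpy, scipy, OpenCV 4.12 (cv2) and the standard library are available. Lean on these libraries where they do the work, as an engineer would, in place of code of your own. Each camera call takes 0.05 s, during which the arm holds its last target.

## Task

On the repair bench, pick up the oblong metal cover, the one that has a square slot beside its hub, and put it back on the printer's drive unit: lower it in the gripper (do not drop it) so that the shaft goes through its hub and the locating pin through its slot. Leave it lying flat on the unit's deck, fully home, and let go.

Things in the scene. Friction and masses are not known exactly. Their poses are not given: they have to be found in the camera images.
- cover_hub (a point): Loose aluminium cover to fit: plate 105 x 70 x 8 mm lying flat, square hub 44 x 44 mm on it, hub top 56 mm above the underside, 32 mm round bore through both. Point: bore axis, 34 mm above the underside; grip here across y. x points to the slot, z up. Plate reaches 70 mm from the axis on the slot side, 35 mm elsewhere. 0.2 kg. Not meant: a like hub on a square plate without slot; a gear.
- cover_slot (a point): The cover's slot, 45 mm from the bore axis along the cover's x: a nearly square opening through the 8 mm plate, 26 mm along x, 24 mm along y. The point lies over the slot's centre at the height of the hub's point (34 mm above the cover's underside).
- shaft_foot (a point): Foot of the brass shaft on the fixed drive unit (black case 170 x 200 mm), level with its flat deck, 50 mm above the bench. Shaft 14 mm in diameter, 50 mm high above the deck, tapered tip. x points to the pin, z up. A cover that is home has its underside on the deck. A small motor on the bench has a shaft but no pin: not meant.
- pin_foot (a point): Foot of the brass locating pin on the same deck, 45 mm from the shaft: 8 mm in diameter, 40 mm high above the deck, tapered tip.
Mind the look-alikes: they are no part of the job. What is shaped like the part that bears cover_hub but blue, brown or purple is not meant.

How it is judged:
By the outcome, as a careful person would: the job done as asked, in the order asked, and still so for the second after the job is handed in, with the robot touching nothing.
It also fails if it takes over 38 s, if anything falls off the work surface, if the arm or the gripper's body presses on something with over 40 N, if the wrist force passes 120 N, or if a joint passes its speed limit or range.

## Working session

There is one attempt and no reset: what is moved stays moved. The work goes in short steps, Python scripts to look and compute and a tool call to move; the robot and the scene stay as the last step left them, time stands still between calls to the robot, and variables do not carry over. Pictures are saved under pics/ and viewed, and the job is handed in when it is done.

Besides the shell and the picture viewer there is one more tool, called after "Emit:" by a JSON object that holds its "name" and its "arguments", one argument or row to a line. drive_tool: Moves the arm, as the interface text tells. Its arguments: {"type":"object","properties":{"slide":{"type":"array"},"turn":{"type":"array"},"gripper":{"type":"array"},"squeeze":{"type":"number"}},"required":["slide","turn","gripper"]}

```bash
ls; mkdir -p pics
cat > h.py <<'E'
import numpy as np, cv2, pickle
from station import bot
def cap(n,tag):
    c=bot.read_camera(n); cv2.imwrite(f'pics/{tag}.png',c['color'][:,:,::-1]); pickle.dump(c,open(f'pics/{tag}.pkl','wb')); return c
def load(tag): return pickle.load(open(f'pics/{tag}.pkl','rb'))
def K(c):
    f=c['color'].shape[0]/2/np.tan(np.radians(c['fovy'])/2); return f
def ray(c,u,v):
    f=K(c); d=np.array([(u-c['cx'])/f,(v-c['cy'])/f,1]); R=np.array(c['R']);t=np.array(c['t'])
    return -R.T@t, R.T@d
def onz(c,u,v,z):
    o,d=ray(c,u,v); return o+d*(z-o[2])/d[2]
def proj(c,X):
    p=np.array(c['R'])@np.array(X)+np.array(c['t']); f=K(c); return f*p[0]/p[2]+c['cx'],f*p[1]/p[2]+c['cy']
def tri(c1,p1,c2,p2):
    o1,d1=ray(c1,*p1);o2,d2=ray(c2,*p2)
    s=np.linalg.lstsq(np.c_[d1,-d2],o2-o1,rcond=None)[0]
    a=o1+d1*s[0];b=o2+d2*s[1]; return (a+b)/2,np.linalg.norm(a-b)
E
python3 - <<'E'
from h import *
for n in ['side','top','wrist']:
    c=cap(n,n+'0'); print(n,{k:(v if np.ndim(v)==0 else np.round(v,3).tolist()) for k,v in c.items() if k!='color'}, {k for k in c})
print(bot.get_obs(), bot.hold_point_z)
E
```

```text
pics
side {'fovy': 42.33920508386247, 'cx': 317.2834152643984, 'cy': 237.55053534443041, 'R': [[0.941, -0.337, 0.019], [-0.196, -0.592, -0.782], [0.275, 0.732, -0.623]], 't': [-0.473, 0.189, 1.224]} {'fovy', 'cy', 'R', 'cx', 'color', 't'}
top {'fovy': 50.88839330146033, 'cx': 311.8488806631316, 'cy': 240.95761383117207, 'R': [[-0.019, -1.0, -0.02], [-0.991, 0.021, -0.13], [0.13, 0.018, -0.991]], 't': [0.059, 0.526, 0.911]} {'fovy', 'cy', 'R', 'cx', 'color', 't'}
wrist {'fovy': 64.8734353096481, 'cx': 316.73497149668754, 'cy': 239.51450997726894, 'R': [[0.392, 0.92, -0.001], [0.887, -0.377, 0.267], [0.245, -0.105, -0.964]], 't': [-0.674, -0.035, 0.378]} {'fovy', 'cy', 'R', 'cx', 'color', 't'}
{'t': 0.15, 'q': array([-1.27610776,  0.47762972,  0.02236087,  1.55620109, -0.01149159,
        1.10929573, -0.08312203]), 'joint_vel': array([-0.00088421, -0.00343934, -0.00029586, -0.00394984,  0.00194453,
       -0.00026371,  0.00020495]), 'joint_torque': array([ 2.44172174e-03, -5.96928728e+01,  1.61012381e+00, -2.81491578e+01,
        1.26474991e-02,  6.60043661e-03, -3.67110822e-07]), 'eef_pos': array([0.26443   , 0.62056304, 0.23054608]), 'tool_rot': array([ 0.58952322, -0.39017892,  0.59030576,  0.3895663 ]), 'contact_force': array([-0.26809087,  0.53416602,  0.49161403]), 'torque': array([-0.01612148, -0.01207805,  0.02024947]), 'gripper_width': 0.9985675778625153} 0.0187
```

View pics/side0.png

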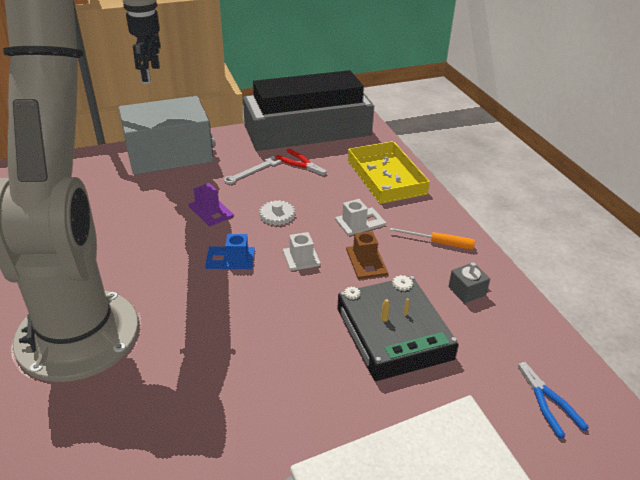

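View pics/top0.png

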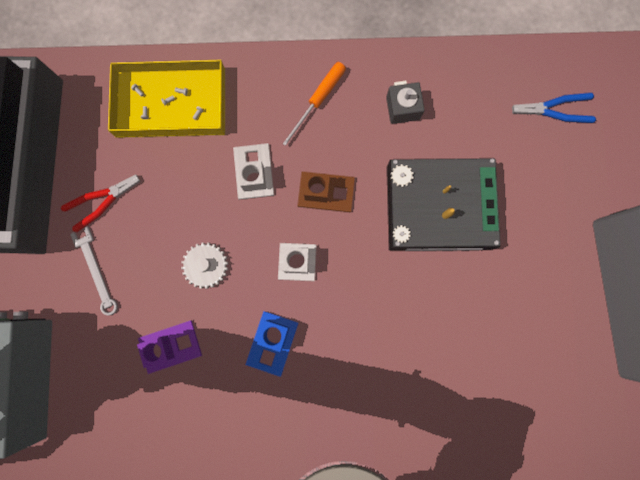

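View pics/wrist0.png

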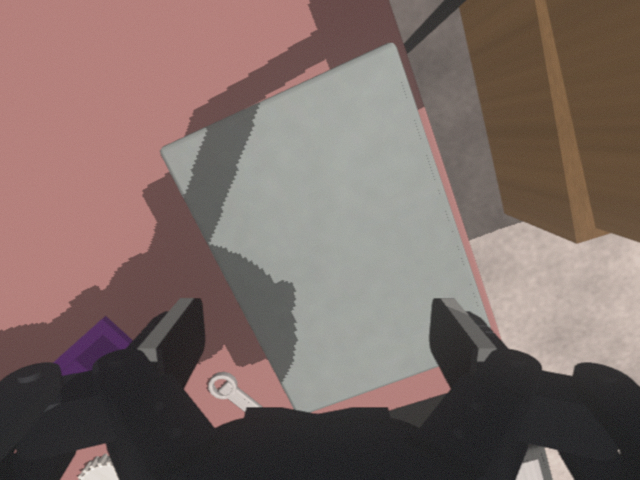

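The top view shows the target cover at about (252,172) with its slot at about (250,155). The slotless look-alike is at (297,262), and the drive unit is at (443,205) with its shaft and pin near (450,213) and (450,189). I'll zoom in on these.

Run:
```python
from h import *
c=load('top0')['color'][:,:,::-1]; s=load('side0')['color'][:,:,::-1]
a=cv2.resize(c[135:210,220:300],None,fx=5,fy=5,interpolation=cv2.INTER_CUBIC)
b=cv2.resize(c[170:235,420:500],None,fx=5,fy=5,interpolation=cv2.INTER_CUBIC)
d=cv2.resize(s[190:245,325:400],None,fx=5,fy=5,interpolation=cv2.INTER_CUBIC)
e=cv2.resize(s[280:340,365:440],None,fx=5,fy=5,interpolation=cv2.INTER_CUBIC)
o=np.zeros((600,800,3),np.uint8)
for im,y,x in((a,0,0),(b,0,400),(d,300+75-75+75,0),(e,300+30,400)):
    im=im[:600-y]; o[y:y+im.shape[0],x:x+im.shape[1]][:]=im[:, :800-x]
cv2.imwrite('pics/z1.png',o)
```

```text
(no output)
```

View pics/z1.png

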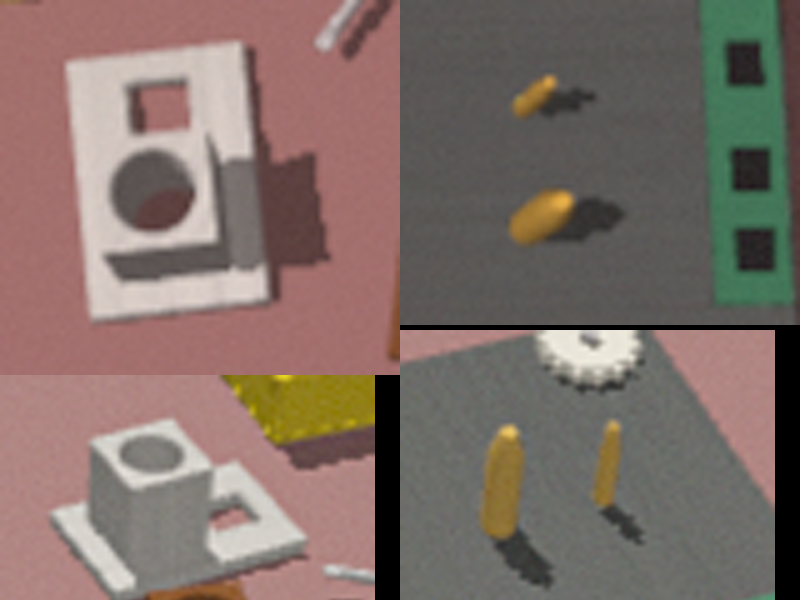

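Run:
```python
from h import *
T=load('top0');S=load('side0')
np.set_printoptions(precision=4,suppress=True)
def tz(x,y):return (x/5+220-.4,y/5+135-.4)
b=onz(T,*tz(152,190),.056);print('bore',b)
cs=[onz(T,*tz(*p),.008) for p in((68,62),(243,42),(272,300),(90,320))]
for i in range(4):print(cs[i],np.linalg.norm(cs[i]-cs[(i+1)%4]))
sl=onz(T,*tz(160,107),.006);print('slot',sl, np.linalg.norm((sl-b)[:2]),np.degrees(np.arctan2(*(sl-b)[1::-1])))
m=np.mean(cs,axis=0);u=(cs[0]+cs[1]-cs[2]-cs[3])/2;u/=np.linalg.norm(u);print('from corners',m-u*.0175,np.degrees(np.arctan2(u[1],u[0])))
# side bore (150,454): offs 325,190
print('bore tri',tri(T,tz(152,190),S,(150/5+325-.4,(454-375)/5+190-.4)))
for n,t,s in(('shtip',(568,200),(510,432)),('pintip',(551,80),(613,424)),('shfoot',(525,228),(498,530)),('pinfoot',(520,110),(603,502))):
    t=((t[0]-400)/5+419.6,t[1]/5+169.6); s=((s[0]-400)/5+364.6,(s[1]-330)/5+279.6)
    z={'shtip':.1,'pintip':.09}.get(n,.05)
    print(n,tri(T,t,S,s),onz(T,*t,z),onz(S,*s,z))
from scipy.spatial.transform import Rotation as R
print(R.from_quat(bot.get_obs()['tool_rot'][[1,2,3,0]]).as_matrix())
```

```text
bore [0.6558 0.1616 0.056 ]
[0.7219 0.2017 0.008 ] 0.06986265600997178
[0.7284 0.1321 0.008 ] 0.10518436313232417
[0.6237 0.1215 0.008 ] 0.0716263353517212
[0.6174 0.1929 0.008 ] 0.1049085870591523
slot [0.7032 0.1654 0.006 ] 0.04755841088984277 4.582012261354608
from corners [0.6554 0.1604 0.008 ] 5.29005047290483
bore tri (array([0.6558, 0.1622, 0.0535]), np.float64(0.0015372203050841309))
shtip (array([ 0.5684, -0.2004,  0.0999]), np.float64(0.0006913113523539474)) [ 0.5687 -0.2005  0.1   ] [ 0.568  -0.2004  0.1   ]
pintip (array([ 0.6136, -0.1995,  0.0894]), np.float64(0.0012816214069632118)) [ 0.6141 -0.1995  0.09  ] [ 0.6126 -0.2     0.09  ]
shfoot (array([ 0.569 , -0.1987,  0.045 ]), np.float64(0.0001384593047341968)) [ 0.568  -0.1975  0.05  ] [ 0.5666 -0.2029  0.05  ]
pinfoot (array([ 0.6137, -0.199 ,  0.0461]), np.float64(0.0006429797065508607)) [ 0.6125 -0.198   0.05  ] [ 0.612  -0.2023  0.05  ]
[[-0.0004 -0.92    0.392 ]
 [-0.0013  0.392   0.92  ]
 [-1.     -0.0001 -0.0014]]
```

Both views agree on sizes and heights to within about 2 mm, apart from the side view's shaft and pin feet (4–5 mm off in y). The cover's bore is at about (0.656, 0.161) with yaw 5°. The shaft is at (0.568, −0.200) with the pin direction about 1°. Next I'll move above the cover.

Emit:
{"name": "drive_tool", "arguments": {
  "slide": [
    [390, -459, 0],
    [390, -459, 0],
    [390, -459, 0],
    [390, -459, 0],
    [390, -459, 0],
    [390, -459, 0],
    [390, -459, 0],
    [390, -459, 0],
    [390, -459, 0],
    [390, -459, 0]
  ],
  "turn": [
    [0, 0, 0.49],
    [0, 0, 0.49],
    [0, 0, 0.49],
    [0, 0, 0.49],
    [0, 0, 0.49],
    [0, 0, 0.49],
    [0, 0, 0.49],
    [0, 0, 0.49],
    [0, 0, 0.49],
    [0, 0, 0.49]
  ],
  "gripper": [1, 1, 1, 1, 1, 1, 1, 1, 1, 1]
}}

```text
t: 1.15
eef_pos: [0.589, 0.238, 0.2305]
tool_rot: [-0.477, 0.522, -0.478, -0.521]
contact_force: [1.0, 0.1, 0.3]
gripper_width: 0.999
```

Emit:
{"name": "drive_tool", "arguments": {
  "slide": [
    [50, -58, 0],
    [67, -77, 0],
    [67, -77, -30],
    [67, -77, -60],
    [67, -77, -60],
    [67, -77, -60]
  ],
  "turn": [
    [0, 0, 0],
    [0, 0, 0],
    [0, 0, 0],
    [0, 0, 0],
    [0, 0, 0],
    [0, 0, 0]
  ],
  "gripper": [1, 1, 1, 1, 1, 1]
}}

```text
t: 1.75
eef_pos: [0.6556, 0.1613, 0.1705]
tool_rot: [-0.477, 0.522, -0.478, -0.521]
contact_force: [-0.8, 0.9, 0.2]
gripper_width: 1.002
```

Run:
```python
from h import *
from scipy.spatial.transform import Rotation as R
c=cap('wrist','w1');o=bot.get_obs();print(o['eef_pos'],R.from_quat(o['tool_rot'][[1,2,3,0]]).as_matrix().round(4),o['q'].round(3))
```

```text
[0.65640268 0.16167013 0.17175739] [[ 1.100e-03 -9.961e-01 -8.800e-02]
 [-9.000e-04 -8.800e-02  9.961e-01]
 [-1.000e+00 -1.000e-03 -1.000e-03]] [-0.398  0.533  0.091  1.613 -0.054  0.997  1.368]
```

View pics/w1.png

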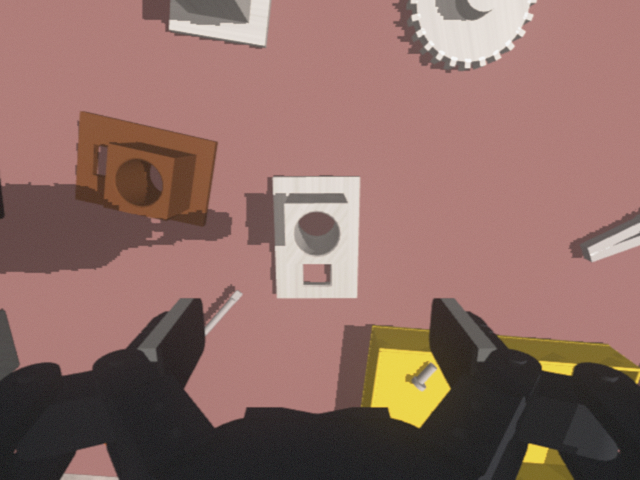

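The wrist view shows the cover straight in the view: bore at about (317,232), slot at (317,274), plate edges parallel to the picture axes. Next I'll measure the bore, and the yellow box's clearance.

Run:
```python
from h import *
c=load('w1')
print('bore',onz(c,317.5,232.5,.056),'box corner',onz(c,372,326,.03),onz(c,372,326,.0))
cs=[onz(c,*p,.008) for p in((274,177),(360,177),(357,298),(277,298))]
m=np.mean(cs,axis=0);u=(cs[3]+cs[2]-cs[0]-cs[1])/2;L=np.linalg.norm(u);print(L,m-u/L*.0175,np.degrees(np.arctan2(u[1],u[0])))
h=[onz(c,*p,.056) for p in((285,194),(347,194))];print(h)
```

```text
bore [0.65427521 0.161292   0.056     ] box corner [0.73672928 0.21409872 0.03      ] [0.75238496 0.22032138 0.        ]
0.10519078748002059 [0.65570083 0.16103025 0.008     ] 5.0618063266442626
[array([0.62915225, 0.13672243, 0.056     ]), array([0.62540762, 0.17899407, 0.056     ])]
```

Emit:
{"name": "drive_tool", "arguments": {
  "slide": [
    [0, 0, -45],
    [-1, 0, -90],
    [-1, 0, -130],
    [-1, 0, -150],
    [-1, 0, -155],
    [-1, 0, -155],
    [-1, 0, -155]
  ],
  "turn": [
    [0, 0, 0],
    [0, 0, 0],
    [0, 0, 0],
    [0, 0, 0],
    [0, 0, 0],
    [0, 0, 0],
    [0, 0, 0]
  ],
  "gripper": [1, 1, 1, 1, 1, 1, 1],
  "squeeze": 40
}}

```text
t: 2.5
eef_pos: [0.6572, 0.1624, 0.0192]
tool_rot: [-0.479, 0.523, -0.476, -0.52]
contact_force: [0.6, -0.1, 0.6]
gripper_width: 1.006
```

Emit:
{"name": "drive_tool", "arguments": {
  "slide": [
    [-1, -1, -3],
    [-1, -1, -3],
    [-1, -1, -3],
    [-1, -1, -3],
    [-1, -1, -3],
    [-1, -1, -3],
    [-1, -1, -3],
    [-1, -1, -3]
  ],
  "turn": [
    [0, 0, 0],
    [0, 0, 0],
    [0, 0, 0],
    [0, 0, 0],
    [0, 0, 0],
    [0, 0, 0],
    [0, 0, 0],
    [0, 0, 0]
  ],
  "gripper": [1, 0.3, 0.3, 0.3, 0.3, 0.3, 0.3, 0.3],
  "squeeze": 40
}}

```text
t: 3.3
eef_pos: [0.6566, 0.1614, 0.0168]
tool_rot: [-0.479, 0.523, -0.476, -0.52]
contact_force: [-0.8, -0.4, 6.1]
gripper_width: 0.513
```

Emit:
{"name": "drive_tool", "arguments": {
  "slide": [
    [0, 0, 20],
    [0, 0, 60],
    [0, 0, 110],
    [0, 0, 150],
    [0, 0, 150],
    [0, 0, 150]
  ],
  "turn": [
    [0, 0, 0],
    [0, 0, 0],
    [0, 0, 0],
    [0, 0, 0],
    [0, 0, 0],
    [0, 0, 0]
  ],
  "gripper": [0.3, 0.3, 0.3, 0.3, 0.3, 0.3],
  "squeeze": 60
}}

```text
t: 3.9
eef_pos: [0.6564, 0.1615, 0.1669]
tool_rot: [-0.479, 0.523, -0.476, -0.52]
contact_force: [-1.1, 0.2, -3.5]
gripper_width: 0.505
```

Run:
```python
from h import *
from scipy.spatial.transform import Rotation as R
c=cap('wrist','w2');s=cap('side','s2');o=bot.get_obs();print(o['eef_pos'],R.from_quat(o['tool_rot'][[1,2,3,0]]).as_matrix().round(4),o['contact_force'],o['gripper_width'])
a=np.hstack([cv2.resize(c['color'],(400,300)),cv2.resize(s['color'],(400,300))]);
b=np.hstack([c['color'][150:450,120:520],cv2.resize(s['color'][100:250,260:460],(400,300))])
cv2.imwrite('pics/z2.png',np.vstack([a,b])[:,:,::-1])
```

```text
[0.65491402 0.16104762 0.16436326] [[ 1.500e-03 -9.961e-01 -8.830e-02]
 [-8.000e-04 -8.830e-02  9.961e-01]
 [-1.000e+00 -1.400e-03 -9.000e-04]] [-0.46613228 -0.98638246 -2.3982296 ] 0.5067112717523564
```

View pics/z2.png

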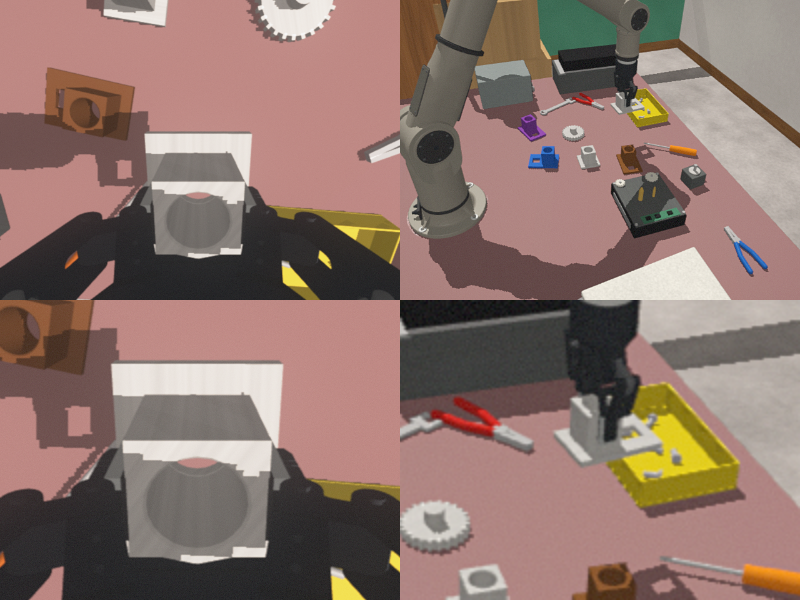

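The cover is held level: its hub is centred between the fingers and the plate is parallel to the bench. Its underside sits about 17 mm below the TCP. Next I'll carry it over the shaft.

Emit:
{"name": "drive_tool", "arguments": {
  "slide": [
    [-10, -40, 2],
    [-20, -80, 2],
    [-30, -125, 2],
    [-40, -165, 2],
    [-50, -210, 2],
    [-60, -250, 2],
    [-70, -290, 2],
    [-79, -325, 2],
    [-84, -348, 2],
    [-87, -361, 2]
  ],
  "turn": [
    [0, 0, -0.01],
    [0, 0, -0.02],
    [0, 0, -0.03],
    [0, 0, -0.04],
    [0, 0, -0.05],
    [0, 0, -0.06],
    [0, 0, -0.07],
    [0, 0, -0.07],
    [0, 0, -0.07],
    [0, 0, -0.07]
  ],
  "gripper": [0.3, 0.3, 0.3, 0.3, 0.3, 0.3, 0.3, 0.3, 0.3, 0.3],
  "squeeze": 60
}}

```text
t: 5.0
eef_pos: [0.5656, -0.2025, 0.1643]
tool_rot: [0.495, -0.503, 0.497, 0.504]
contact_force: [-0.9, -0.6, -2.4]
gripper_width: 0.505
```

Emit:
{"name": "drive_tool", "arguments": {
  "slide": [
    [0, -5, 0],
    [0, -5, 0]
  ],
  "turn": [
    [0, 0, 0],
    [0, 0, 0]
  ],
  "gripper": [0.3, 0.3]
}}

```text
t: 5.2
eef_pos: [0.5649, -0.2074, 0.163]
tool_rot: [0.495, -0.503, 0.498, 0.505]
contact_force: [-0.4, -1.0, -1.8]
gripper_width: 0.51
```

```bash
cat > look.py <<'E'
from h import *
import sys
from scipy.spatial.transform import Rotation as R
k=sys.argv[1]
c=cap('wrist','w'+k);s=cap('side','s'+k);t=cap('top','t'+k);o=bot.get_obs();print(o['t'],o['eef_pos'],R.from_quat(o['tool_rot'][[1,2,3,0]]).as_matrix().round(4).tolist(),o['contact_force'],o['gripper_width'])
a=np.hstack([cv2.resize(c['color'],(400,300)),cv2.resize(t['color'][130:280,350:550],(400,300))])
b=np.hstack([c['color'][150:450,120:520],cv2.resize(s['color'][220:370,300:500],(400,300),interpolation=cv2.INTER_CUBIC)])
cv2.imwrite(f'pics/z{k}.png',np.vstack([a,b])[:,:,::-1])
E
python3 look.py 3
```

```text
5.35 [ 0.56609553 -0.20546743  0.16387075] [[-0.0031, -0.9998, -0.0176], [-0.0, -0.0176, 0.9998], [-1.0, 0.0031, 0.0]] [-0.16304332  0.00375181 -2.46494933] 0.5077315686500392
```

View pics/z3.png

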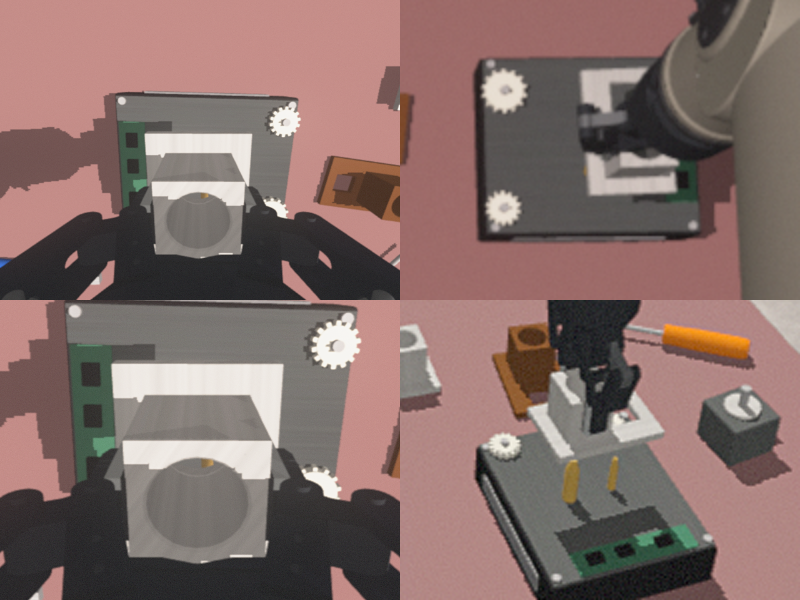

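The wrist view shows the brass tip through the bore at (327,313), slightly right of centre, meaning I should move toward +y. That agrees with the measured offset.

Run:
```python
from h import *
c=load('w3');print(onz(c,327,313,.1),[np.round(proj(c,(.568,-.2,z)),1) for z in(.1,.05)])
# bore top from rim in wrist image
print('bore',onz(c,(146+247)/2+120,502+150-300,.1639-.017+.056))
# case outline yaw in top
t=load('top0');print([onz(t,*p,.05)[:2] for p in((389,161),(496,159),(388,249),(497,248))])
```

```text
[ 0.59983336 -0.20104206  0.1       ] [array([330. , 262.5]), array([327.6, 239.7])]
bore [ 0.5624619  -0.20778286  0.2029    ]
[array([ 0.6735193 , -0.09910534]), array([ 0.67244498, -0.29865337]), array([ 0.50742983, -0.09088125]), array([ 0.50509298, -0.28946334])]
```

Run:
```python
from h import *
c=load('w3');print('cam',ray(c,0,0)[0])
for X in ((.613,-.2,.09),(.613,-.2,.07),(.613,-.2,.05),(.568,-.2,.1)): print(X,np.round(proj(c,X),1))
# bore bottom circle visible?
for r in (-.016,.016): print([np.round(proj(c,(.566+r,-.2055,z)),1) for z in(.147,.203)])
cv2.imwrite('pics/z4.png',cv2.resize(c['color'][280:430,220:420,::-1],(800,600),interpolation=cv2.INTER_CUBIC))
```

```text
cam [ 0.49841672 -0.20863741  0.30629586]
(0.613, -0.2, 0.09) [327.8 324.9]
(0.613, -0.2, 0.07) [327.  310.9]
(0.613, -0.2, 0.05) [326.3 298.8]
(0.568, -0.2, 0.1) [330.  262.5]
[array([322.2, 257.8]), array([324.7, 315.4])]
[array([320.9, 323.3]), array([322.7, 406.1])]
```

View pics/z4.png

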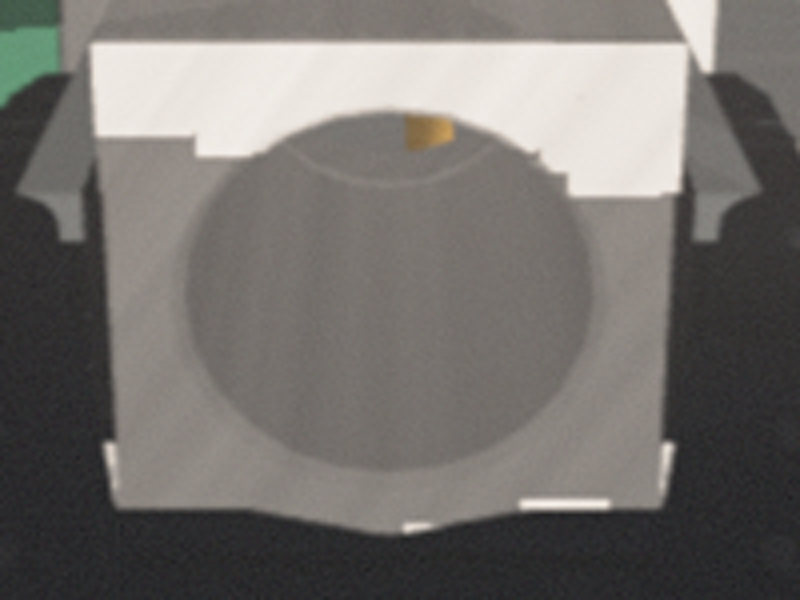

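The brass seen through the bore is the pin's tip, close to where I predicted it. Relative to it, the cover needs about +6 mm in y and +2 mm in x. I'll shift and lower until the tips are just about to enter (underside at about 0.105).

Emit:
{"name": "drive_tool", "arguments": {
  "slide": [
    [2, 6, 0],
    [2, 6, 0],
    [2, 6, -20],
    [2, 6, -41],
    [2, 6, -41],
    [2, 6, -41],
    [2, 6, -41]
  ],
  "turn": [
    [0, 0, 0],
    [0, 0, 0],
    [0, 0, 0],
    [0, 0, 0],
    [0, 0, 0],
    [0, 0, 0],
    [0, 0, 0]
  ],
  "gripper": [0.3, 0.3, 0.3, 0.3, 0.3, 0.3, 0.3]
}}

```text
t: 6.05
eef_pos: [0.5691, -0.1996, 0.1241]
tool_rot: [0.495, -0.504, 0.496, 0.505]
contact_force: [0.7, -0.3, -2.0]
gripper_width: 0.509
```

```bash
python3 look.py 5
```

```text
6.2 [ 0.56878306 -0.19964615  0.12391171] [[-0.0014, -0.9998, -0.0176], [-0.0004, -0.0176, 0.9998], [-1.0, 0.0014, -0.0004]] [-0.00301334  0.34981571 -2.28272843] 0.5079262982909689
```

View pics/z5.png

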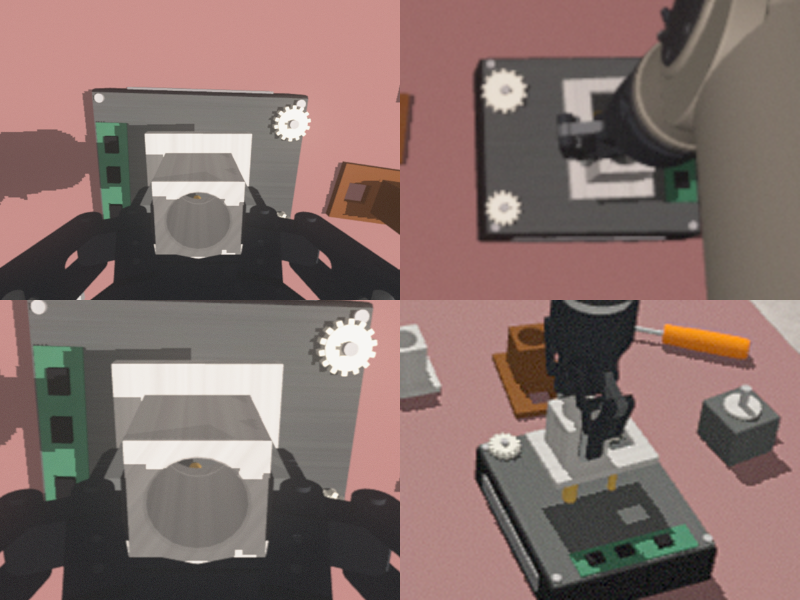

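The tip is now centred in the bore (column 196 against rim centre 196), and the plate sits over the shaft and pin. Lowering now.

Emit:
{"name": "drive_tool", "arguments": {
  "slide": [
    [0, 0, -8],
    [0, 0, -16],
    [0, 0, -24],
    [0, 0, -32],
    [0, 0, -40],
    [0, 0, -46],
    [0, 0, -50],
    [0, 0, -50]
  ],
  "turn": [
    [0, 0, 0],
    [0, 0, 0],
    [0, 0, 0],
    [0, 0, 0],
    [0, 0, 0],
    [0, 0, 0],
    [0, 0, 0],
    [0, 0, 0]
  ],
  "gripper": [0.3, 0.3, 0.3, 0.3, 0.3, 0.3, 0.3, 0.3]
}}

```text
t: 7.0
eef_pos: [0.5684, -0.1995, 0.0732]
tool_rot: [0.495, -0.504, 0.496, 0.505]
contact_force: [0.1, 0.3, -1.5]
gripper_width: 0.506
```

```bash
python3 look.py 6
```

```text
7.15 [ 0.56908964 -0.19974449  0.07424253] [[-0.0007, -0.9998, -0.0176], [-0.0006, -0.0176, 0.9998], [-1.0, 0.0007, -0.0006]] [-0.99703759 -0.60170146 -2.24749885] 0.5088513504300269
```

View pics/z6.png

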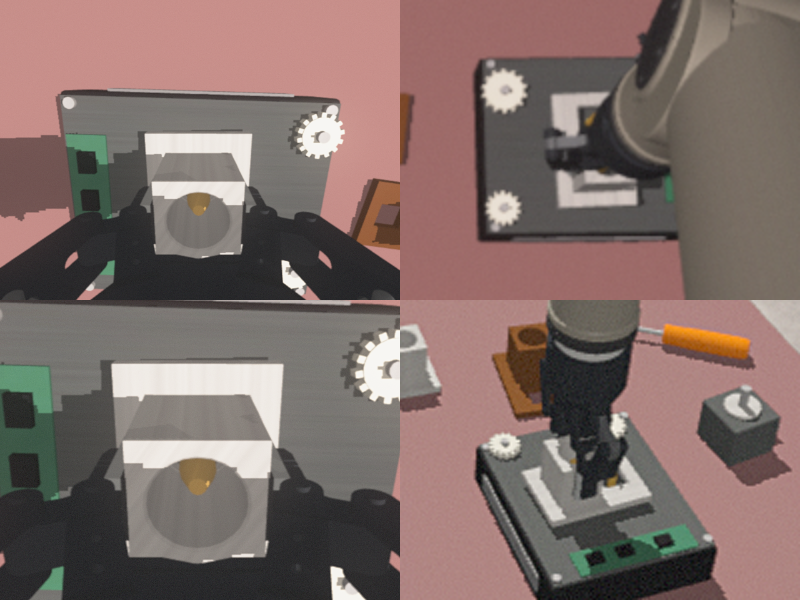

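The shaft is in the bore, the pin is in the slot, and there is no contact force. I'll lower the last ~7 mm gently.

Emit:
{"name": "drive_tool", "arguments": {
  "slide": [
    [0, 0, -2],
    [0, 0, -4],
    [0, 0, -5],
    [0, 0, -6],
    [0, 0, -7],
    [0, 0, -7],
    [0, 0, -7]
  ],
  "turn": [
    [0, 0, 0],
    [0, 0, 0],
    [0, 0, 0],
    [0, 0, 0],
    [0, 0, 0],
    [0, 0, 0],
    [0, 0, 0]
  ],
  "gripper": [0.3, 0.3, 0.3, 0.3, 0.3, 0.3, 0.3]
}}

```text
t: 7.85
eef_pos: [0.5691, -0.1998, 0.0672]
tool_rot: [0.495, -0.504, 0.496, 0.504]
contact_force: [0.3, 0.1, -2.7]
gripper_width: 0.506
```

No contact yet, so I'll continue in small steps.

Emit:
{"name": "drive_tool", "arguments": {
  "slide": [
    [0, 0, -0.5],
    [0, 0, -1],
    [0, 0, -1],
    [0, 0, -1]
  ],
  "turn": [
    [0, 0, 0],
    [0, 0, 0],
    [0, 0, 0],
    [0, 0, 0]
  ],
  "gripper": [0.3, 0.3, 0.3, 0.3]
}}

```text
t: 8.25
eef_pos: [0.569, -0.1998, 0.067]
tool_rot: [0.495, -0.504, 0.496, 0.504]
contact_force: [-4.1, 0.7, 4.9]
gripper_width: 0.511
```

Emit:
{"name": "drive_tool", "arguments": {
  "slide": [
    [0, 0, -0.5],
    [0, 0, -1],
    [0, 0, -1],
    [0, 0, -1]
  ],
  "turn": [
    [0, 0, 0],
    [0, 0, 0],
    [0, 0, 0],
    [0, 0, 0]
  ],
  "gripper": [0.3, 0.3, 0.3, 0.3]
}}

```text
t: 8.65
eef_pos: [0.569, -0.1998, 0.0668]
tool_rot: [0.495, -0.504, 0.496, 0.504]
contact_force: [-6.1, 1.6, 8.6]
gripper_width: 0.512
```

Contact came at TCP z 0.067, exactly the predicted home height, with about 9 N upward. Releasing partway to stay clear of the gears.

Emit:
{"name": "drive_tool", "arguments": {
  "slide": [
    [0, 0, 0],
    [0, 0, 0],
    [0, 0, 0],
    [0, 0, 0],
    [0, 0, 0],
    [0, 0, 0]
  ],
  "turn": [
    [0, 0, 0],
    [0, 0, 0],
    [0, 0, 0],
    [0, 0, 0],
    [0, 0, 0],
    [0, 0, 0]
  ],
  "gripper": [0.6, 0.7, 0.75, 0.75, 0.75, 0.75]
}}

```text
t: 9.25
eef_pos: [0.569, -0.1998, 0.0667]
tool_rot: [0.495, -0.504, 0.496, 0.504]
contact_force: [-0.1, -0.3, -0.3]
gripper_width: 0.755
```

Emit:
{"name": "drive_tool", "arguments": {
  "slide": [
    [0, 0, 10],
    [0, 0, 30],
    [0, 0, 60],
    [0, 0, 100],
    [0, 0, 140],
    [0, 0, 140],
    [-20, 100, 150],
    [-20, 150, 150],
    [-20, 180, 150],
    [-20, 180, 150]
  ],
  "turn": [
    [0, 0, 0],
    [0, 0, 0],
    [0, 0, 0],
    [0, 0, 0],
    [0, 0, 0],
    [0, 0, 0],
    [0, 0, 0],
    [0, 0, 0],
    [0, 0, 0],
    [0, 0, 0]
  ],
  "gripper": [0.75, 0.75, 0.75, 0.75, 0.75, 0.75, 0.75, 0.75, 0.75, 0.75]
}}

```text
t: 10.25
eef_pos: [0.5484, -0.0155, 0.2171]
tool_rot: [0.495, -0.505, 0.494, 0.506]
contact_force: [0.7, 0.1, 0.1]
gripper_width: 0.752
```

```bash
python3 look.py 7
```

```text
10.4 [ 0.54880742 -0.01699353  0.21697776] [[-0.0002, -0.9997, -0.0225], [0.0005, -0.0225, 0.9997], [-1.0, 0.0002, 0.0005]] [-0.22606168 -0.08323399  0.07784264] 0.7515690399472592
```

View pics/z7.png

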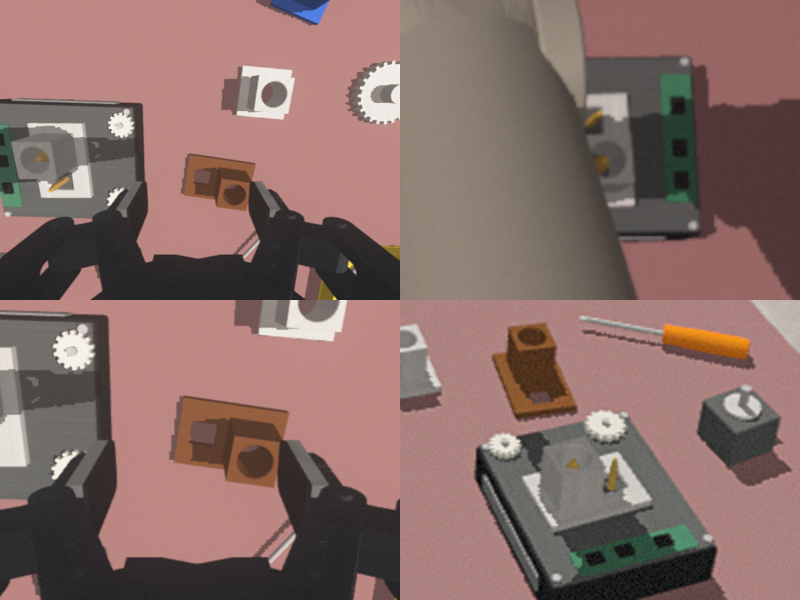

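The side view shows the cover lying flat, with the shaft in the hub and the pin standing up through the slot. One quick check of its height from the side view before I hand in.

Run:
```python
from h import *
S=load('s7')
P=[(300+(x-400)/2,220+(y-300)/2) for x,y in((525,481),(557,522),(650,491))]
for z in(.054,.058,.066):
    a=[onz(S,*p,z) for p in P];print(z,np.linalg.norm(a[0]-a[1]),np.linalg.norm(a[1]-a[2]),a[1])
print([np.round(proj(S,X),1) for X in((.533,-.165,.058),(.533,-.235,.058),(.638,-.235,.058))],np.round(P,1))
print(bot.hand_in())
```

```text
0.054 0.06012245926473429 0.10291606323049847 [ 0.54208717 -0.2299976   0.054     ]
0.058 0.05984447972151594 0.10244022507290283 [ 0.54025555 -0.23329778  0.058     ]
0.066 0.059288520635079 0.1014885487577114 [ 0.53659233 -0.23989814  0.066     ]
[array([360.8, 307.4]), array([375.3, 332.6]), array([425.4, 319.5])] [[362.5 310.5]
 [378.5 331. ]
 [425.  315.5]]
the job is handed in; nothing more can be done
None
```

The slotted aluminium cover is on the drive unit, with the shaft through its hub and the pin through its slot. I gripped it by the hub, lowered it in the gripper, released it, moved the arm clear and handed in at about 10.4 s.

**What the last checks showed:**
- **Home height:** contact came at TCP z = 0.067 m, the height predicted for the underside on the deck, with about 9 N upward. The force went to zero when I let go.
- **Final pictures:** the side view shows the cover flat, with the shaft inside the hub and the pin standing up through the slot.
- **Rough check that agreed only loosely:** I read the plate corners by eye from the side picture. They fell within about 4 pixels of where a seated cover should be. One plate edge came out at 60 mm instead of 70 mm, so this check does not confirm the height; that rests on the contact height.
- **Earlier disagreements:** the wrist camera read about 8 pixels off for the bore and the pin alike, so I aligned them relative to each other. One move also shifted the cover 5 mm too far in y, and I corrected it before lowering.

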